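Open the ratchet note holder

TASK

The ratchet holder on the desk must be opened all the way to make room for more note blocks. With the fingertips, press down the orange release tab on the sliding jaw and, keeping it pressed, push the jaw back along its toothed bar, away from the yellow note block, until it stands against the end stop; then let the tab spring up again. Nothing needs grasping: only press and push, lift or carry nothing, and leave the note block and the things round the holder where they are.

Things in the scene. Friction and masses are not known exactly. Their poses are not given: they have to be found in the camera images.
- holder: Ratchet holder, fixed to the desk, turned differently each time: wooden bed 100 (x) by 336 mm (y), top 18 mm above the desk, flush toothed bar along its middle. Origin: centre of its underside. +y runs along the bar, the way the jaw opens: from the fixed end plate (inner face y = -153 mm, top 77 mm above the desk) to the end stop (y = +158 mm, top 39 mm above the desk). z up.
- jaw (a joint): Opening of the grey sliding jaw along the holder's +y, m: 0 = nearest the fixed plate, 0.130 = fully open at the end stop; starts at 0 to 0.055. Its front face stands at holder y = -0.068 + value (92 mm wide, top 61 mm above the desk). With the tab up, the ratchet blocks opening beyond one tooth (5 mm) but lets it close; with the tab down it slides against about 2.5 N.
- release_tab (a joint): Depth of the orange release tab, m: 0 = up, 0.008 = fully down on its stop. It springs back. The ratchet is free from about 0.005 on; left alone the tab may stand up to 0.005 down while the pawl sits on a tooth. Pressing takes 1.5 N at the top, about 6 N at the bottom.
- tab_top (a point): Centre of the top face of the orange release tab (38 mm in the holder's x, 44 mm in its y), 68 mm above the desk when up; moves with jaw and tab. Axes as the holder's. It lies at holder y = -0.024 + jaw. Take care of the fixed bookshelf overhead: its front edge is at world x = 0.61, its underside 475 mm above the desk, so keep the wrist low or in front of it.
- rest_face (a point): Point on the thumb rest, the grey upright plate just behind the tab (60 mm wide, 12 mm thick, top 96 mm above the desk, 28 mm above the tab): middle of its face toward the tab, 84 mm above the desk, 26 mm from the tab's centre in holder +y. Pushing this face in holder +y opens the jaw. Nothing else on the jaw rises above the tab.
- note_block: Loose yellow note block, 77 x 77 x 24 mm, lying flat on the bed next to the fixed plate. Origin: centre of its underside. To be left there.
- glue_stick: Loose glue stick standing upright, red cap and yellow body, diameter 27 mm, 92 mm tall; origin under its centre. Leave alone.
- stapler: Loose blue stapler, 34 x 141 x 46 mm; origin under its centre. Leave alone.
- mouse: Loose black computer mouse, 104 x 66 x 37 mm; origin under its centre. Leave alone.
- mug: Loose dark blue-grey mug with a handle, 92 x 127 x 95 mm; origin under its centre. Leave alone.
- tape: Loose roll of tan tape, 93 x 91 x 48 mm, lying flat; origin under its centre. Leave alone.

How it is judged:
By the outcome, as a careful person would: the job done as asked, in the order asked, and still so for the second after the job is handed in, with the robot touching nothing.
It also fails if it takes over 35 s, if anything falls off the work surface, if the arm or the gripper's body presses on something with over 40 N, if the wrist force passes 120 N, or if a joint passes its speed limit or range.

ROBOT

A 6-joint arm with a two-finger parallel gripper is mounted at the origin on a cart in front of the work surface, level with it; the furniture and walls round the work are solid. World frame = base frame: x ahead of the robot, y to its left, z up, the work surface at z = 0. Lengths are in m, angles in rad, forces in N, time in s.
With the tool pointing down it reaches from about 0.275 to 0.775 m from the base axis. Payload 14.6 kg.
Tool frame: the origin (TCP) lies between the finger pads; the fingertips stand tip_reach ahead of it and the grasp point (between the pads) lies 5 mm behind it (tip_reach is the distance from the TCP to the fingertips, in m); z points along the fingers, x is the direction in which the jaws open and shut, and the axes are right-handed (so a half turn about z gives the same grasp; the last joint's range is limited). The gripper opens to 85 mm and grips with 20 to 120 N. Pads are 22 mm wide; open, the fingers measure 114 mm over their backs; the gripper's body (76 mm by 85 mm) begins 54 mm behind the grasp point. The pads swing forward as they close: fully open they stand 13 mm farther back than shut.
Start: joints at [1.17, 0.263, -0.048, 1.259, 0, 1.415], TCP at [0.128, 0.509, 0.245] pointing down, gripper open.
Joint ranges: [-2.65, 2.65], [-0.89, 1.7], [-1.18, 1.37], [-2.13, 2.11], [-1.35, 1.29], [-3.14, 3.14]. Speed limits (rad/s): [1.89, 1.89, 2.57, 2.79, 3.14, 3.14].

INTERFACE

Orientations are given as a unit quaternion [w, x, y, z].
In Python, from cell import * gives the robot as it stands. The module is installed in compiled form; this text tells all that it offers.
- The arm moves only by the shell command python3 -m creep 'ROWS' [FORCE]. ROWS is JSON, a list of rows, each a list of 5 numbers: the shift along the tool's x, y, z in units of 30 mm (1.0 is 30 mm), then the turn about the tool's z in units of 5 degrees (1.0 is 5 degrees), then the closure, from 0 (fully open) to 1 (shut). A call has 1 to 5 rows; each row shifts and turns the pose as measured when the row begins, along the tool's axes as they then stand; what a row does not reach is not made up. A row lasts 1/12 s, in which the tool goes at most 41.7 mm and 7.16 degrees, less where a joint would pass 70% of its speed; a pose out of reach is approached as far as the arm can. A call is refused whole if a number of a shift passes 1 or a number of a turn 1, either way. A call with a gripper value outside its range is refused whole. The fingers move at their own pace and stop on an object; FORCE is the grip in N (left out, the last holds). Time passes only in rows, so rows that do not move let the fingers close. It gives the time, the measured TCP pose, the force and the opening at its end, in the units of the state.
- sense(): the state, without advancing time (a new reading comes with each control period).
- camera(name): name is "scene" or "top"; returns a dict with "pixels" (400x640x3 uint8, red, green, blue), "range_z" (400x640 float32, m along the optical axis (not along the pixel's ray), 0 where there is no reading), "fx", "fy", "cx", "cy" (pixels), "dist_coeffs" ([k1, k2, p1, p2, k3] as OpenCV has them; the pictures are not rectified), "R" (3x3) and "t" (3): a world point X has camera coordinates R X + t. Camera axes: x right, y down, z forward; pixel columns grow to the right and rows downward; lengths in m; the calibration is good to about 2 mm. A picture is of the moment at which its call begins.
- job_done(): hands the job in, once; it reports no verdict.
The state is a dict: "time": time; "qpos": joint angles; "joint_velocities": joint speeds; "effort": joint torques, N m; "eef_pos": TCP position; "tool_rot": TCP orientation; "wrist_force": force on the tool from outside, world axes, zero at the start; "moment": the same for the moment, N m; "width": finger opening in m.
Only numpy, scipy, OpenCV 4.12 (cv2) and the standard library are available. Lean on these libraries where they do the work, as an engineer would, in place of code of your own. Each camera call takes 0.05 s, during which the arm holds its last target.

## Working session

There is one attempt and no reset: what is moved stays moved. The work goes in short steps, Python scripts to look and compute and a shell command to move; the robot and the scene stay as the last step left them, time stands still between calls to the robot, and variables do not carry over. Pictures are saved under pics/ and viewed, and the job is handed in when it is done.

```bash
mkdir -p pics
python3 - <<'E'
from cell import *
import cv2,numpy as np
s=sense();print({k:np.round(v,3).tolist() for k,v in s.items()})
for n in("scene","top"):
    c=camera(n);cv2.imwrite(f"pics/{n}0.png",c["pixels"][:,:,::-1]);print(n,c["fx"],c["cx"],c["cy"],c["dist_coeffs"],np.round(c["R"],3).tolist(),c["t"])
    np.savez(f"{n}0.npz",**c)
E
```

```text
{'time': 0.0, 'qpos': [1.17, 0.264, -0.049, 1.259, -0.0, 1.416], 'joint_velocities': [0.001, 0.001, -0.001, 0.001, -0.002, 0.002], 'effort': [0.004, -63.763, 38.457, 0.014, 0.0, 0.0], 'eef_pos': [0.128, 0.509, 0.245], 'tool_rot': [0.0, 0.788, 0.615, -0.0], 'wrist_force': [0.396, 0.407, -0.107], 'moment': [-0.03, -0.023, 0.0], 'width': 0.085}
scene 420.57607005000006 322.9931886859687 207.92384736044977 [-0.07784466  0.          0.          0.          0.        ] [[0.488, -0.873, -0.009], [-0.547, -0.298, -0.782], [0.68, 0.387, -0.623]] [-0.26502499  0.39578666  0.90318481]
top 469.3784453130429 326.9333375076177 191.1040101388457 [-0.10696346  0.          0.          0.          0.        ] [[0.492, -0.87, 0.004], [-0.686, -0.391, -0.614], [0.536, 0.3, -0.789]] [-0.24444937  0.43468867  1.21571588]
```

View pics/scene0.png

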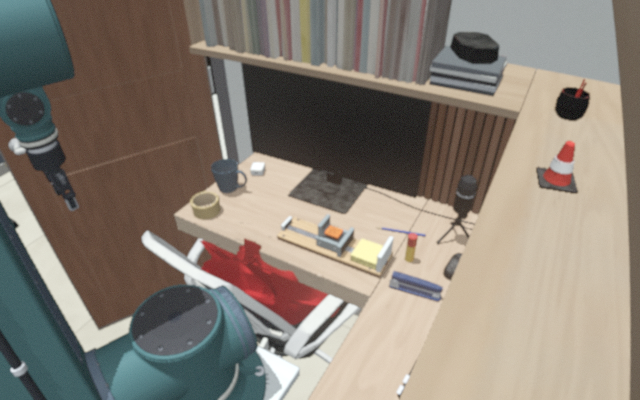

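View pics/top0.png

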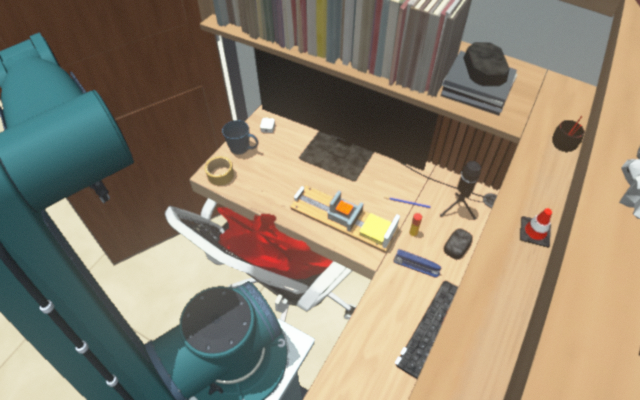

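The top view shows the holder with its fixed plate at about (392,230), the yellow block at (378,230), the orange tab at (345,208) and the end stop at (298,195). The thumb rest is just up-left of the tab.

```bash
cat > h.py <<'E'
import numpy as np,cv2
def cloud(c):
    K=np.array([[c["fx"],0,c["cx"]],[0,c["fy"],c["cy"]],[0,0,1]])
    v,u=np.mgrid[0:400,0:640]
    p=cv2.undistortPoints(np.stack([u,v],-1).reshape(-1,1,2).astype(float),K,np.array(c["dist_coeffs"])).reshape(400,640,2)
    z=c["range_z"].astype(float)
    X=np.dstack([p*z[...,None],z])-np.array(c["t"])
    return X@np.array(c["R"])
E
python3 - <<'E'
from h import *
for n in("top","scene"):
    c=np.load(n+"0.npz");W=cloud(c);hsv=cv2.cvtColor(c["pixels"],cv2.COLOR_RGB2HSV);H,S,V=[hsv[...,i] for i in range(3)]
    reg=(W[...,0]>.2)&(W[...,0]<.9)&(abs(W[...,1])<.6)&(W[...,2]<.15)&(c["range_z"]>0)
    for nm,m in(("orange",(H>5)&(H<17)&(S>190)&(W[...,2]>.05)),("yellow",(H>22)&(H<35)&(S>110)&(W[...,2]>.025))):
        m=m&reg;P=W[m];v,u=np.where(m)
        print(n,nm,m.sum(),np.median(u),np.median(v),np.round(np.median(P,0),4),np.round(P.min(0),3),np.round(P.max(0),3))
        print(cv2.minAreaRect((P[:,:2]*1000).astype(np.float32)))
    # holder pts: above bed within 0.25 of orange
    m=reg&(W[...,2]>.010);P=W[m]
    m=m&(np.hypot(W[...,0]-.5,W[...,1])<.3)
    print(n,"hi",np.round(W[m].min(0),3),np.round(W[m].max(0),3))
c=np.load("top0.npz")
cv2.imwrite("pics/crop.png",cv2.resize(c["pixels"][170:270,270:430,::-1],(800,500),interpolation=cv2.INTER_CUBIC))
E
```

```text
top orange 57 342.0 209.0 [ 0.5179 -0.039   0.0653] [ 0.508 -0.063  0.059] [ 0.543 -0.021  0.07 ]
((524.7815551757812, -41.733421325683594), (44.26010513305664, 33.294437408447266), 82.54984283447266)
top yellow 84 370.0 237.0 [ 0.4889 -0.1534  0.036 ] [ 0.485 -0.252  0.025] [ 0.579 -0.12   0.044]
((517.8040161132812, -196.1695556640625), (38.49681091308594, 162.3446807861328), 34.24699020385742)
top hi [ 0.208 -0.299  0.01 ] [0.789 0.208 0.15 ]
  return _methods._mean(a, axis=axis, dtype=dtype,
  ret = ret.dtype.type(ret / rcount)
  ret = um.true_divide(
Traceback (most recent call last):
ValueError: zero-size array to reduction operation minimum which has no identity
```

Run:
```python
from h import *
ims=[]
for n in("top","scene"):
    c=np.load(n+"0.npz");W=cloud(c)
    px=cv2.resize(c["pixels"][170:270,270:430,::-1] if n=="top" else c["pixels"][195:295,260:420,::-1],(800,500),interpolation=cv2.INTER_CUBIC)
    cv2.imwrite(f"pics/crop_{n}.png",px)
    hsv=cv2.cvtColor(c["pixels"],cv2.COLOR_RGB2HSV);H,S,V=[hsv[...,i] for i in range(3)]
    reg=(W[...,0]>.35)&(W[...,0]<.75)&(W[...,1]>-.3)&(W[...,1]<.25)&(W[...,2]<.12)&(c["range_z"]>0)
    o=reg&(H<17)&(S>150)&(W[...,2]>.05)
    print(n,o.sum(),np.median(W[o],0),cv2.minAreaRect((W[o][:,:2]*1000).astype(np.float32)) if o.sum() else 0)
    ye=reg&(H>22)&(H<35)&(S>90)&(W[...,2]>.03)
    print(n,ye.sum(),np.median(W[ye],0))
    d=reg&(abs(W[...,2])<.01);print("desk z",np.median(W[reg&(W[...,2]<.01)],0))
    # height image ortho 1px=1mm... scale 1.4
    im=np.zeros((600,800,3),np.uint8);P=W[reg]
    for p in P:
        zc=int(np.clip(p[2]/.1,0,1)*255)
        col=cv2.applyColorMap(np.uint8([[zc]]),cv2.COLORMAP_JET)[0,0].tolist()
        # image right = -y, up = +x
        cv2.circle(im,(int((.25-p[1])*1400),int((.75-p[0])*1400)),2,col,-1)
    cv2.imwrite(f"pics/h_{n}.png",im)
```

```text
top 159 [ 0.539526   -0.05938143  0.06648709] ((511.24945068359375, -38.308258056640625), (72.53878021240234, 478.20068359375), 25.587461471557617)
top 519 [ 0.52247138 -0.15070347  0.03976593]
desk z [ 0.48146844 -0.01381217 -0.00372249]
scene 2 [0.3819018  0.15779955 0.05699818] ((381.90179443359375, 157.799560546875), (2.4667067527770996, 0.0), 111.9846420288086)
scene 5 [ 0.57944998 -0.25340239  0.04458739]
desk z [ 0.4650851  -0.0103299  -0.00088388]
```

View pics/crop_top.png

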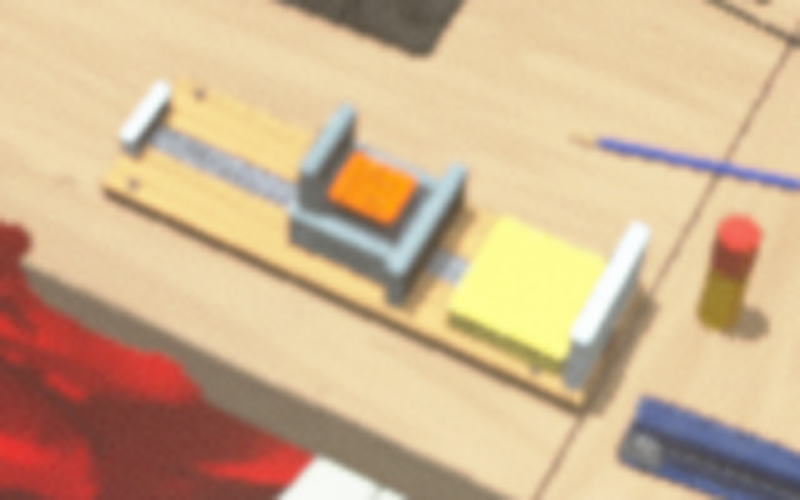

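View pics/h_top.png

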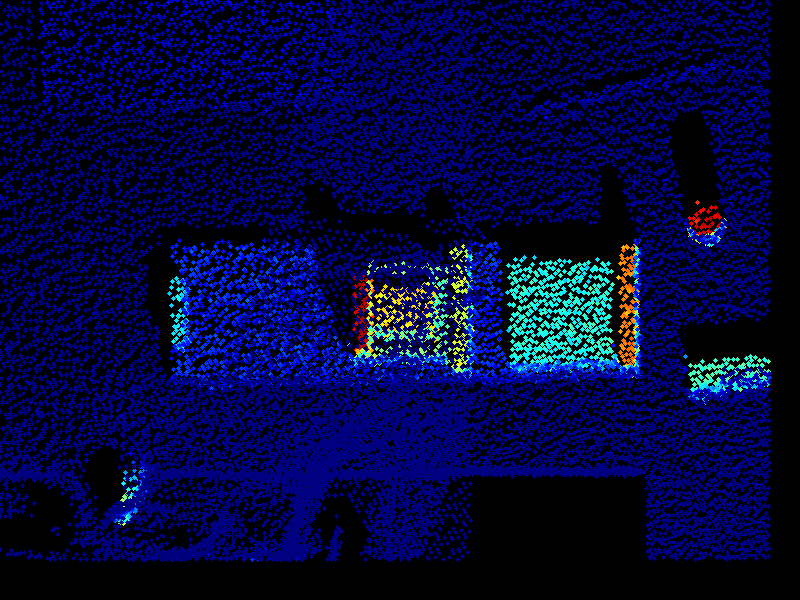

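View pics/h_scene.png

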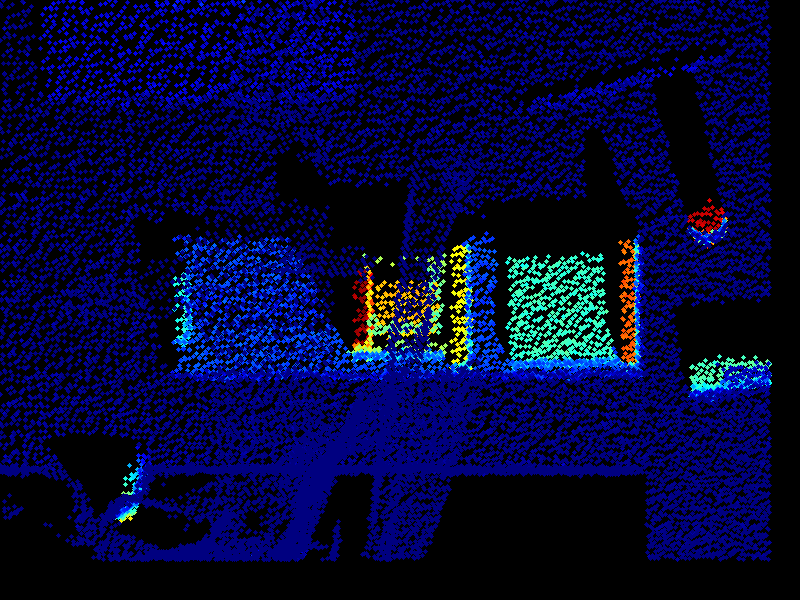

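The crops and height map show the holder nearly aligned with world axes, opening toward world +y. The orange tab is at about ortho pixel (400,305), the red thumb rest at 362, the end stop at 177. Next I'll fit the yaw and positions.

Run:
```python
from h import *
from scipy.optimize import minimize
for n in("top","scene"):
    c=np.load(n+"0.npz");W=cloud(c)
    P=W[c["range_z"]>0]
    P=P[(P[:,0]>.44)&(P[:,0]<.62)&(P[:,1]>-.25)&(P[:,1]<.16)&(P[:,2]<.12)]
    def fitline(Q,ax,it=3): # y = a + b x
        for _ in range(it):
            b,a=np.polyfit(Q[:,1-ax],Q[:,ax],1);r=Q[:,ax]-a-b*Q[:,1-ax];Q=Q[abs(r)<2.5*np.std(r)+1e-4]
        return a,b,len(Q)
    o=lambda m:P[m]
    x,y,z=P.T
    rest=o((z>.088)&(y>-.05)); fr=o((z>.052)&(z<.065)&(y<-.06)&(y>-.1)); pl=o((z>.068)&(y<-.17)); st=o((z>.03)&(y>.1)); tab=o((z>.061)&(z<.073)&(y>-.058)&(y<-.018))
    for nm,Q in(("rest",rest),("front",fr),("plate",pl),("stop",st),("tab",tab)):
        print(n,nm,len(Q),np.round(np.median(Q,0),4),np.round(np.percentile(Q,2,0),3),np.round(np.percentile(Q,98,0),3), "y-slope per x",np.round(fitline(Q,1),4))
    bed=o((z>.011)&(z<.026)); 
    # bed front edge: per y bin min x of z>.012
    e=[]
    for b in np.arange(-.19,.12,.01):
        q=bed[(bed[:,1]>=b)&(bed[:,1]<b+.01)&(bed[:,2]>.015)]
        if len(q)>5:e.append([np.percentile(q[:,0],3),b+.005])
    e=np.array(e);print("front edge x=a+b y",np.round(fitline(e,0),4))
    yy=o((z>.036)&(z<.050)&(y<-.11)&(y>-.185));print("block",np.round(np.percentile(yy,[2,50,98],axis=0),3).tolist())
```

```text
top rest 70 [ 0.5247 -0.0105  0.0941] [ 0.498 -0.016  0.089] [ 0.553 -0.004  0.099] y-slope per x [-1.36e-02  6.40e-03  7.00e+01]
top front 125 [ 0.5277 -0.0791  0.0584] [ 0.483 -0.086  0.053] [ 0.571 -0.061  0.064] y-slope per x [-8.28e-02  6.10e-03  1.14e+02]
top plate 137 [ 0.5372 -0.2015  0.0754] [ 0.485 -0.248  0.069] [ 0.594 -0.193  0.092] y-slope per x [-2.690e-02 -3.358e-01  1.370e+02]
top stop 51 [0.5243 0.1209 0.0356] [0.501 0.116 0.03 ] [0.549 0.127 0.042] y-slope per x [1.069e-01 2.790e-02 5.100e+01]
top tab 129 [ 0.5255 -0.0397  0.0653] [ 0.508 -0.057  0.061] [ 0.545 -0.02   0.071] y-slope per x [-3.85e-02 -1.40e-03  1.29e+02]
front edge x=a+b y [ 4.783e-01 -8.300e-03  3.000e+01]
block [[0.488, -0.184, 0.036], [0.524, -0.149, 0.04], [0.562, -0.116, 0.045]]
scene rest 85 [ 0.5249 -0.0114  0.0962] [ 0.499 -0.015  0.088] [ 0.556 -0.003  0.1  ] y-slope per x [-4.30e-03 -1.18e-02  8.50e+01]
scene front 152 [ 0.5235 -0.0802  0.0608] [ 0.485 -0.086  0.053] [ 0.572 -0.061  0.065] y-slope per x [-7.53e-02 -8.00e-03  1.39e+02]
scene plate 159 [ 0.5365 -0.2022  0.0777] [ 0.487 -0.248  0.069] [ 0.593 -0.194  0.094] y-slope per x [-3.360e-02 -3.249e-01  1.590e+02]
scene stop 66 [0.5277 0.1169 0.039 ] [0.505 0.113 0.03 ] [0.554 0.125 0.043] y-slope per x [1.161e-01 3.300e-03 6.600e+01]
scene tab 131 [ 0.527  -0.0387  0.0686] [ 0.51  -0.056  0.063] [ 0.548 -0.02   0.072] y-slope per x [-3.97e-02  2.10e-03  1.31e+02]
front edge x=a+b y [ 4.809e-01 -2.000e-04  3.100e+01]
block [[0.489, -0.182, 0.038], [0.523, -0.149, 0.043], [0.565, -0.115, 0.046]]
```

Both cameras agree. Yaw is about 0 (within 0.5°), the tab centre is about (0.5265, -0.0400), z 0.065–0.069. The rest face is at y≈-0.016, the stop inner face at about 0.113, and the jaw at about 0.025. That leaves roughly 0.104 m of travel along +Y. Start the approach at the current height while squaring the tool.

```bash
python3 -c "
import cell;print([n for n in dir(cell) if n[0]!='_'])
print(getattr(cell,'tip_reach',None))"
python3 -m creep '[[-0.6,0.6,0,-1,1],[-0.8,0.8,0,-1,1],[-0.8,0.8,0,-0.8,1]]' 40
```

```text
['IKError', 'camera', 'job_done', 'sense', 'tip_reach']
0.014
time: 0.35
eef_pos: [0.1813, 0.435, 0.2432]
tool_rot: [-0.0, 0.703, 0.711, -0.001]
wrist_force: [1.5, 0.2, 0.3]
width: 0.0517
```

```bash
python3 -m creep '[[-1,0.7,0,0,1],[-1,0.7,0,0,1],[-1,0.7,0,0,1],[-1,0.7,0,0,1],[-1,0.7,0,0,1]]'; python3 -m creep '[[-1,0.8,0,0,1],[-1,0.8,0,0,1],[-1,0.8,0,0,1],[-1,0.8,0,0,1],[-1,0.8,0,0,1]]'
```

```text
time: 0.77
eef_pos: [0.2909, 0.2799, 0.2421]
tool_rot: [-0.0, 0.7, 0.715, -0.002]
wrist_force: [1.8, 1.0, -0.4]
width: 0.0001
time: 1.18
eef_pos: [0.4167, 0.1234, 0.2422]
tool_rot: [-0.0, 0.699, 0.715, -0.002]
wrist_force: [1.1, 1.3, -1.1]
width: 0.0001
```

```bash
python3 -m creep '[[-1,0.8,0,0.25,1],[-1,0.8,0,0,1],[-1,0.8,0.5,0,1],[-1,0.7,0.8,0,1],[-1,0.5,0.8,0,1]]'; python3 -m creep '[[-0.2,0.1,0.5,0,1],[0,0,0,0,1]]'
```

```text
time: 1.6
eef_pos: [0.5286, -0.0317, 0.1839]
tool_rot: [0.003, 0.708, 0.706, -0.0]
wrist_force: [0.8, 0.2, -0.2]
width: -0.0002
time: 1.77
eef_pos: [0.5326, -0.0432, 0.1636]
tool_rot: [0.001, 0.71, 0.704, -0.002]
wrist_force: [-0.8, 0.3, -0.7]
width: -0.0002
```

```bash
python3 -m creep '[[0.1,-0.1,0.6,0,1],[0.05,-0.1,0.8,0,1],[0,0,0.6,0,1],[0,0,0,0,1]]'
python3 - <<'E'
from cell import *;import cv2
for n in("top","scene"):
    c=camera(n);o=(170,270) if n=="top" else (195,260)
    cv2.imwrite(f"pics/a_{n}.png",cv2.resize(c["pixels"][o[0]-30:o[0]+100,o[1]:o[1]+160,::-1],(738,600),interpolation=cv2.INTER_CUBIC))
print(sense()["eef_pos"],sense()["wrist_force"])
E
```

```text
time: 2.1
eef_pos: [0.5259, -0.0379, 0.1033]
tool_rot: [0.001, 0.711, 0.704, -0.002]
wrist_force: [-0.2, 0.9, -0.1]
width: 0.0001
[ 0.52720843 -0.03819717  0.10591298] [-0.14057697  0.12031989  0.57766582]
```

View pics/a_top.png

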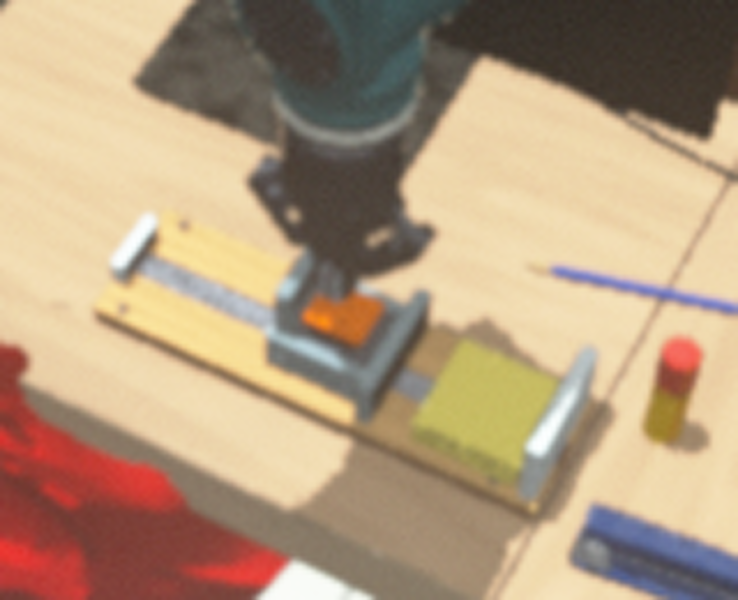

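View pics/a_scene.png

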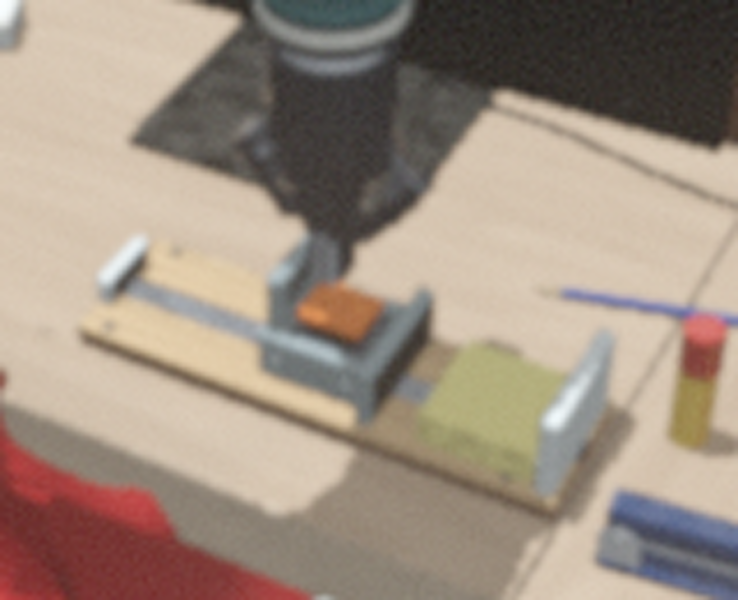

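The closed fingers hang over the tab, with the tips at about (325,285) in the top crop. The knuckles splay toward the rest, so I'll rise and turn the tool 90°. That way the uniform 22 mm side of the fingers faces the rest.

```bash
python3 -m creep '[[0,0,-0.7,0,1],[0,0,-0.4,1,1],[0,0,0,1,1],[0,0,0,1,1],[0,0,0,1,1]]'; python3 -m creep '[[0,0,0,1,1],[0,0,0,1,1],[0,0,0,1,1],[0,0,0,1,1],[0,0,0,1,1]]';python3 -m creep '[[0,0,0,1,1],[0,0,0,1,1],[0,0,0,1,1],[0,0,0,1,1],[0,0,0,1,1]]';python3 -m creep '[[0,0,0,1,1],[0,0,0,1,1],[0,0,0,1,1],[0,0,0,1,1],[0,0,0,0,1]]'
```

```text
time: 2.62
eef_pos: [0.5294, -0.0365, 0.1497]
tool_rot: [0.005, 0.824, 0.566, 0.003]
wrist_force: [-0.7, -0.1, -0.8]
width: 0.0003
time: 3.03
eef_pos: [0.5322, -0.0351, 0.1606]
tool_rot: [0.008, 0.931, 0.365, 0.009]
wrist_force: [-0.4, 0.6, -0.1]
width: 0.0002
time: 3.45
eef_pos: [0.5346, -0.0336, 0.1712]
tool_rot: [0.007, 0.989, 0.145, 0.016]
wrist_force: [0.5, -0.1, -0.9]
width: 0.0001
time: 3.87
eef_pos: [0.5368, -0.0321, 0.1818]
tool_rot: [0.005, 0.999, -0.039, 0.023]
wrist_force: [-0.2, -1.0, -0.4]
width: -0.0003
```

```bash
python3 -m creep '[[-0.1,0,0.7,-0.9,1],[-0.15,0,0.8,0,1],[-0.15,0,0.8,0,1],[0,0,0.5,0,1],[0,0,0.1,0,1]]'; python3 -c "
from cell import *;s=sense();print(s['eef_pos'],s['tool_rot'],s['wrist_force'])"
```

```text
time: 4.28
eef_pos: [0.5328, -0.0324, 0.1006]
tool_rot: [0.008, 0.999, 0.01, 0.029]
wrist_force: [-0.1, 0.4, -0.4]
width: 0.0004
[ 0.53275554 -0.03237723  0.10056287] [0.00774603 0.9994948  0.01027252 0.02906234] [-0.07124751  0.36638889 -0.42499432]
```

```bash
python3 -m creep '[[-0.2,0,0.4,0.2,1],[-0.1,0,0.3,0,1],[0,0,0.1,0,1]]'; python3 -c "
from cell import *;s=sense();print(s['eef_pos'],s['tool_rot'],s['wrist_force'])"
```

```text
time: 4.53
eef_pos: [0.5268, -0.0327, 0.0787]
tool_rot: [0.008, 0.999, 0.005, 0.031]
wrist_force: [-3.0, 0.9, 4.2]
width: 0.0001
[ 0.52675377 -0.03272171  0.07871509] [0.00797785 0.99947225 0.00492137 0.03110233] [-2.99213053  0.85098774  4.21950079]
```

```bash
python3 -m creep '[[0,0,0.2,0,1],[0,0,0.15,0,1]]';python3 -m creep '[[0,0,0.15,0,1]]'
```

```text
time: 4.7
eef_pos: [0.5282, -0.0331, 0.0719]
tool_rot: [0.009, 0.999, 0.006, 0.033]
wrist_force: [-39.0, 2.3, 102.8]
width: 0.0002
time: 4.78
eef_pos: [0.5284, -0.0337, 0.0717]
tool_rot: [0.01, 0.999, 0.007, 0.034]
wrist_force: [-46.8, 1.3, 112.2]
width: -0.0002
```

Fully down on the stop, but pressing too hard (112 N). Easing off at once.

```bash
python3 -m creep '[[0,0,-0.05,0,1]]'
```

```text
time: 4.87
eef_pos: [0.528, -0.0339, 0.0758]
tool_rot: [0.011, 0.999, 0.008, 0.034]
wrist_force: [-2.8, 0.4, 4.0]
width: -0.0001
```

```bash
python3 -m creep '[[0,0,0.1,0,1]]'
```

```text
time: 4.95
eef_pos: [0.5291, -0.0341, 0.0754]
tool_rot: [0.011, 0.999, 0.008, 0.036]
wrist_force: [-2.7, 2.0, 5.0]
width: 0.0001
```

```bash
python3 -m creep '[[0,0,0.1,0,1]]'
```

```text
time: 5.03
eef_pos: [0.5297, -0.0341, 0.074]
tool_rot: [0.012, 0.999, 0.009, 0.037]
wrist_force: [-10.1, 1.6, 16.8]
width: -0.0001
```

```bash
python3 -m creep '[[0,-0.15,0.06,0,1],[0,-0.2,0.07,0,1]]'
```

```text
time: 5.2
eef_pos: [0.5297, -0.0251, 0.0733]
tool_rot: [0.014, 0.999, 0.009, 0.037]
wrist_force: [-18.7, -3.7, 40.5]
width: 0.0001
```

```bash
python3 -m creep '[[-0.03,-0.2,0.04,0,1]]';python3 -m creep '[[-0.03,-0.2,0.04,0,1]]'
```

```text
time: 5.28
eef_pos: [0.5293, -0.0198, 0.0739]
tool_rot: [0.015, 0.999, 0.01, 0.038]
wrist_force: [-6.3, -3.9, 16.8]
width: 0.0002
time: 5.37
eef_pos: [0.5292, -0.0142, 0.0742]
tool_rot: [0.016, 0.999, 0.01, 0.039]
wrist_force: [-3.3, -3.9, 9.3]
width: 0.0001
```

```bash
python3 -m creep '[[-0.02,-0.2,0.055,0,1],[-0.02,-0.2,0.05,0,1]]';python3 -m creep '[[-0.02,-0.2,0.05,0,1],[-0.02,-0.2,0.05,0,1]]';  python3 - <<'E'
from cell import *;import cv2
for n in("top",):
    c=camera(n);o=(170,270) if n=="top" else (195,260)
    cv2.imwrite(f"pics/b_{n}.png",cv2.resize(c["pixels"][o[0]-30:o[0]+100,o[1]:o[1]+160,::-1],(738,600),interpolation=cv2.INTER_CUBIC))
print(sense()["eef_pos"],sense()["wrist_force"])
E
```

```text
time: 5.53
eef_pos: [0.5291, -0.003, 0.0738]
tool_rot: [0.017, 0.999, 0.011, 0.041]
wrist_force: [-8.7, -3.9, 20.3]
width: -0.0002
time: 5.7
eef_pos: [0.529, 0.0083, 0.0738]
tool_rot: [0.019, 0.999, 0.012, 0.042]
wrist_force: [-8.9, -3.5, 21.2]
width: 0.0001
[0.52895011 0.00917589 0.07384343] [-8.80337838 -0.92471389 21.56264714]
```

View pics/b_top.png

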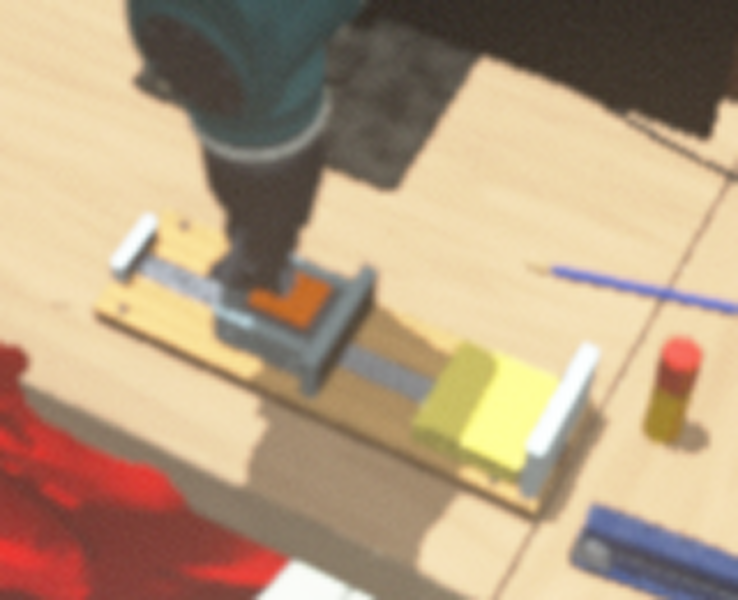

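The jaw has moved well toward the stop: it is now at about (290,320) in the crop, with the tab down, the fingers against the rest and the block unmoved. Continuing.

```bash
python3 -m creep '[[-0.02,-0.2,0.05,0,1],[-0.02,-0.2,0.05,0,1],[-0.02,-0.2,0.05,0,1]]';python3 -m creep '[[-0.02,-0.2,0.05,0,1],[-0.02,-0.2,0.05,0,1],[-0.02,-0.2,0.05,0,1]]';python3 -m creep '[[-0.02,-0.2,0.05,0,1],[-0.02,-0.2,0.05,0,1]]'
```

```text
time: 6.0
eef_pos: [0.5288, 0.0259, 0.0739]
tool_rot: [0.022, 0.999, 0.013, 0.045]
wrist_force: [-9.4, -3.6, 21.7]
width: 0.0001
time: 6.25
eef_pos: [0.5286, 0.043, 0.0739]
tool_rot: [0.024, 0.998, 0.015, 0.047]
wrist_force: [-10.1, -3.1, 22.5]
width: -0.0
time: 6.42
eef_pos: [0.5284, 0.0546, 0.0738]
tool_rot: [0.026, 0.998, 0.016, 0.049]
wrist_force: [-10.6, -3.5, 22.1]
width: 0.0
```

```bash
python3 -m creep '[[-0.02,-0.2,0.05,0,1],[-0.02,-0.2,0.05,0,1]]';python3 -m creep '[[-0.02,-0.15,0.05,0,1]]';python3 -m creep '[[-0.02,-0.15,0.05,0,1]]'
```

```text
time: 6.58
eef_pos: [0.5282, 0.0662, 0.0739]
tool_rot: [0.027, 0.998, 0.017, 0.051]
wrist_force: [-10.2, -3.3, 22.8]
width: -0.0001
time: 6.67
eef_pos: [0.5282, 0.0706, 0.0739]
tool_rot: [0.028, 0.998, 0.017, 0.052]
wrist_force: [-8.8, -2.7, 21.5]
width: -0.0002
time: 6.75
eef_pos: [0.5282, 0.0749, 0.0739]
tool_rot: [0.028, 0.998, 0.018, 0.053]
wrist_force: [-3.5, -8.2, 19.3]
width: -0.0002
```

Y force is rising, so the stop is probably reached. A couple of gentle confirming rows.

```bash
python3 -m creep '[[-0.02,-0.1,0.05,0,1]]';python3 -m creep '[[-0.02,-0.1,0.05,0,1]]';python3 - <<'E'
from cell import *;import cv2,numpy as np
c=camera("top");np.savez("c.npz",**c);o=(170,270)
cv2.imwrite(f"pics/c_top.png",cv2.resize(c["pixels"][o[0]-30:o[0]+100,o[1]:o[1]+160,::-1],(738,600),interpolation=cv2.INTER_CUBIC))
print(sense()["eef_pos"],sense()["wrist_force"])
E
```

```text
time: 6.83
eef_pos: [0.5289, 0.0774, 0.0742]
tool_rot: [0.03, 0.998, 0.018, 0.055]
wrist_force: [-3.0, -5.9, 13.5]
width: 0.0
time: 6.92
eef_pos: [0.5292, 0.0789, 0.0741]
tool_rot: [0.032, 0.998, 0.018, 0.056]
wrist_force: [-7.4, -33.0, 15.4]
width: -0.0001
[0.52921273 0.07863462 0.07414642] [ -6.6926433  -17.38570315  17.04229976]
```

View pics/c_top.png

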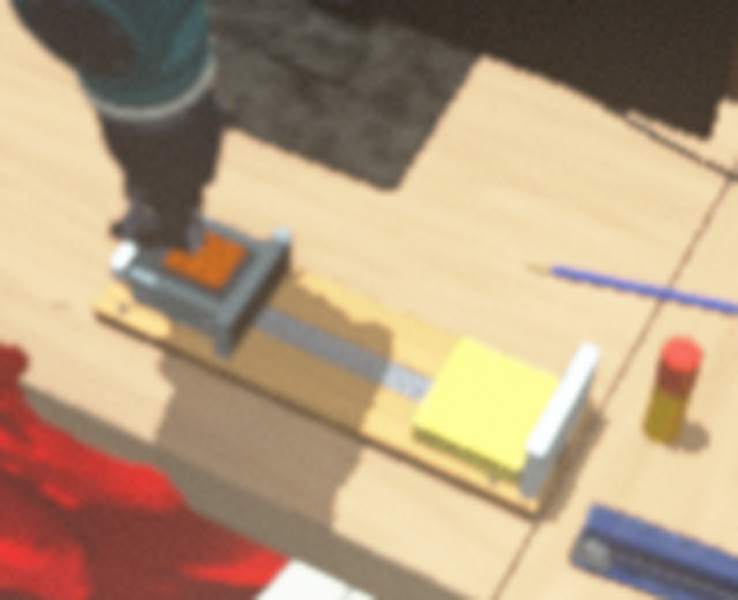

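The jaw stands against the white stop at about (125,255) in the crop, and the push force jumped to 33 N. Now lift straight up, which releases the tab first.

```bash
python3 -m creep '[[0.02,0,-0.15,0,1]]';python3 -m creep '[[0.02,0.02,-0.25,0,1]]';python3 -m creep '[[0.03,0.03,-0.4,0,1]]'
```

```text
time: 7.05
eef_pos: [0.5295, 0.0784, 0.0792]
tool_rot: [0.034, 0.998, 0.019, 0.056]
wrist_force: [-1.6, 0.7, 2.7]
width: -0.0002
time: 7.13
eef_pos: [0.5296, 0.0782, 0.0875]
tool_rot: [0.034, 0.998, 0.019, 0.056]
wrist_force: [0.4, 0.3, 0.7]
width: 0.0002
time: 7.22
eef_pos: [0.5293, 0.0782, 0.1002]
tool_rot: [0.034, 0.998, 0.02, 0.056]
wrist_force: [-1.5, -1.0, 0.3]
width: -0.0004
```

```bash
python3 -m creep '[[0,0.1,-0.6,0,1],[0,0.1,-0.8,0,1],[-0.3,0,-0.8,0,1],[-0.8,0,-0.8,0,1],[-0.8,0,-0.4,0,1]]';python3 -m creep '[[-1,0,0,0,1],[-1,0,0,0,1],[-1,0,0,0,1],[-0.5,0,0,0,1],[0,0,0,0,1]]'
python3 - <<'E'
from cell import *;import cv2;from h import *
for n in("top","scene"):
    c=camera(n);o=(170,270) if n=="top" else (195,260)
    cv2.imwrite(f"pics/d_{n}.png",cv2.resize(c["pixels"][o[0]-30:o[0]+100,o[1]:o[1]+160,::-1],(738,600),interpolation=cv2.INTER_CUBIC))
    W=cloud(c);P=W[c["range_z"]>0];P=P[(P[:,0]>.47)&(P[:,0]<.59)&(P[:,1]>-.25)&(P[:,1]<.16)&(P[:,2]<.12)];x,y,z=P.T
    for nm,m in(("rest",(z>.088)&(y>0)),("front",(z>.052)&(z<.065)&(y>0)&(y<.05)),("tab",(z>.055)&(z<.078)&(y>.045)&(y<.08)&(abs(x-.5265)<.016)),("block",(z>.036)&(z<.05)&(y<-.11)&(y>-.185)),("stop",(z>.03)&(z<.045)&(y>.105))):
        Q=P[m];print(n,nm,len(Q),np.round(np.percentile(Q,[2,50,98],axis=0),3).tolist() if len(Q) else 0)
print(sense()["eef_pos"],sense()["wrist_force"],sense()["time"])
E
```

```text
time: 7.63
eef_pos: [0.4644, 0.0769, 0.2037]
tool_rot: [0.033, 0.998, 0.022, 0.058]
wrist_force: [-0.5, 0.1, 0.3]
width: 0.0001
time: 8.05
eef_pos: [0.3553, 0.0727, 0.1982]
tool_rot: [0.032, 0.997, 0.024, 0.064]
wrist_force: [1.0, -0.6, 0.8]
width: -0.0
top rest 62 [[0.495, 0.091, 0.089], [0.522, 0.096, 0.094], [0.554, 0.103, 0.098]]
top front 135 [[0.482, 0.02, 0.052], [0.525, 0.027, 0.058], [0.57, 0.048, 0.064]]
top tab 89 [[0.512, 0.045, 0.061], [0.525, 0.064, 0.067], [0.54, 0.079, 0.072]]
top block 469 [[0.487, -0.183, 0.036], [0.523, -0.149, 0.04], [0.561, -0.115, 0.045]]
top stop 24 [[0.501, 0.117, 0.032], [0.513, 0.121, 0.037], [0.53, 0.127, 0.04]]
scene rest 81 [[0.499, 0.088, 0.088], [0.525, 0.093, 0.096], [0.556, 0.1, 0.1]]
scene front 151 [[0.486, 0.02, 0.052], [0.526, 0.026, 0.061], [0.571, 0.048, 0.064]]
scene tab 103 [[0.512, 0.046, 0.056], [0.523, 0.063, 0.069], [0.542, 0.079, 0.073]]
scene block 515 [[0.489, -0.182, 0.037], [0.523, -0.149, 0.043], [0.565, -0.116, 0.046]]
scene stop 23 [[0.501, 0.109, 0.034], [0.513, 0.118, 0.041], [0.528, 0.124, 0.044]]
[0.35816182 0.07266943 0.198621  ] [ 0.23228763 -0.56068391 -0.74843787] 8.15
```

View pics/d_top.png

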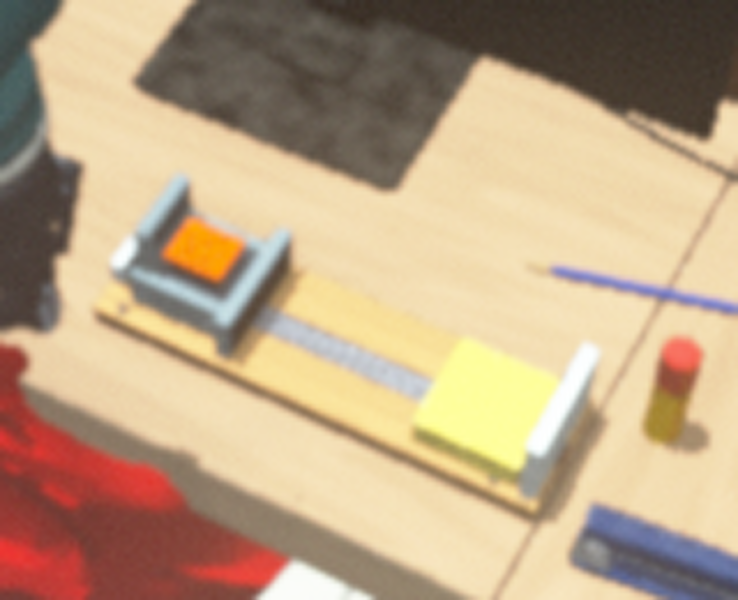

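View pics/d_scene.png

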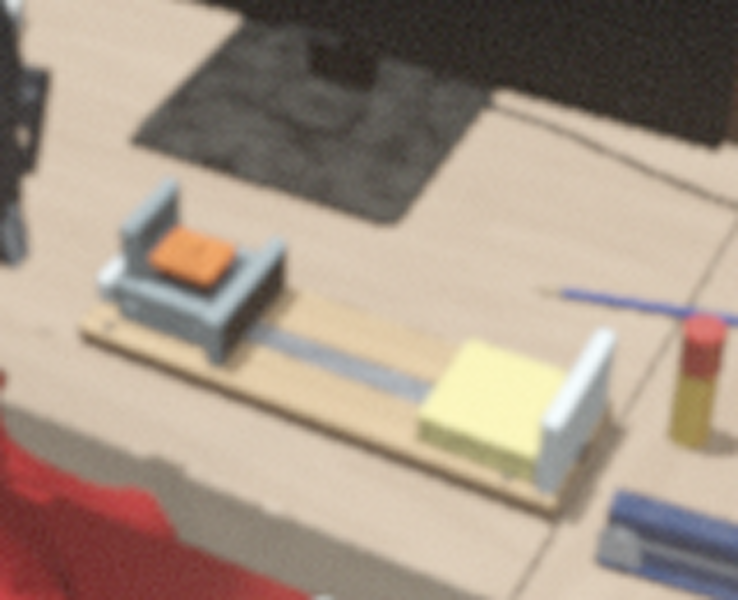

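The jaw is against the stop at (120,255), the tab is up at z≈0.067–0.069, the block and neighbours are unmoved, and the arm is clear. Handing in.

```bash
python3 -c "
from cell import *;job_done()"
```

```text
the job is handed in; nothing more can be done
```

The holder is open: I pressed the orange tab fully down with the closed fingertips, pushed the jaw back against its end stop, then lifted off so the tab sprang up. I handed the job in at about 8.2 s.

- **Jaw:** its front face moved about 106 mm, against the roughly 104 mm I expected. The push force jumped to 33 N at the stop, and the last pictures show the jaw standing against it.
- **Tab:** the last pictures put its top at about 67 to 69 mm, the height it has when up.
- **Note block:** it stayed within about 1 mm of where it started.
- **Other things:** in the last close-up pictures the glue stick and stapler look unmoved. I did not check the mug, tape and mouse at the end, but the arm's moves near the desk were only at the holder.

**Not clean:** while pressing the tab onto its stop, the fingertips briefly pushed too hard. The vertical wrist force read 112 N and the total about 122 N (112.2 N vertical, 46.8 N sideways). If the limit is taken on the total, that reading is slightly over 120 N. I eased off in the next row and then mostly pressed at 10–20 N, with one 40 N reading as the push began. The tool also crept to a tilt of several degrees over the run, with no effect I could see.

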